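# Two cocoa balls from the pump dispenser

## Robot

A 7-joint arm with a two-finger parallel gripper is mounted at the origin on the work surface. World frame = base frame: x ahead of the robot, y to its left, z up, the work surface at z = 0. Lengths are in m, angles in rad, forces in N, time in s.
With the tool pointing down it reaches from about 0.4 to 0.875 m from the base axis. Payload 4.4 kg.
Tool frame: the origin (TCP) lies at the very end of the fingers, on their centre line; the grasp point (between the pads) lies 19 mm behind it; z points along the fingers, y is the line along which they close (so a half turn about z gives the same grasp; the last joint's range is limited). The gripper opens to 85 mm and grips with 20 to 120 N. Pads are 22 mm wide; open, the fingers measure 114 mm over their backs; the gripper's body (76 mm by 85 mm) begins 54 mm behind the grasp point. The pads swing forward as they close: fully open they stand 13 mm farther back than shut.
Start: joints at [-1.374, 0.628, 0.038, 1.517, -0.027, 0.996, -0.02], TCP at [0.169, 0.628, 0.231] pointing down, gripper open.
Joint ranges: [-3.06, 3.06], [-0.37, 2.12], [-1.25, 1.32], [0.18, 2.47], [-1.1, 4.24], [0.23, 1.98], [-2.94, 2.94]. Speed limits (rad/s): [2.57, 2.57, 3.14, 3.14, 3.14, 3.14, 3.14].

## Interface

Orientations are given as a unit quaternion [w, x, y, z].
In Python, from station import robot gives the robot as it stands.
- The arm moves only by the tool apply_moves, never from a script. Its argument "targets" is a list of rows, each a list of 3 entries, a list of its own where there are three numbers: the turn, a rotation vector about the world's x, y, z in rad, then the shift along the world's x, y, z in units of 50 mm (1.0 is 50 mm), then the finger opening in mm, from 0 to 85.4. In form: [[[wx, wy, wz], [tx, ty, tz], jaw], ...]. A call has 1 to 20 rows; each row shifts and turns the commanded pose from where the row before left it; what a row does not reach is not made up. A row lasts 1/8 s, in which the tool goes at most 62.5 mm and 10.7 degrees, less where a joint would pass 70% of its speed; a pose out of reach is approached as far as the arm can. A call is refused whole if a number of a shift passes 1 or a number of a turn 0.188, either way. A call with a gripper value outside its range is refused whole. The fingers move at their own pace and stop on an object; the grip force is fixed at half the most. Time passes only in rows, so rows that do not move let the fingers close. It gives the time, the measured TCP pose, the force, the opening and the grip force at its end, in the units of the state.
- robot.read_state(): the state, without advancing time (a new reading comes with each control period).
- robot.camera(name): name is "scene" or "top"; returns the picture (400x640x3 uint8, blue, green, red); there is no depth.
- robot.camera_model(name): a dict with "mtx" (3x3 intrinsics, pixels), "R" (3x3) and "t" (3): a world point X has camera coordinates R X + t. Camera axes: x right, y down, z forward; pixel columns grow to the right and rows downward; lengths in m; the calibration is good to about 2 mm. A picture is of the moment at which its call begins. camera_model takes no time and is no camera call.
- robot.close_job(): hands the job in; it is judged then, once.
The state is a dict: "time_s": time; "joints": joint angles; "qd": joint speeds; "tau": joint torques, N m; "ee_pos": TCP position; "eef_rot": TCP orientation; "force": force on the tool from outside, world axes, zero at the start; "torque": the same for the moment, N m; "finger_gap": finger opening in m; "grip_force": force on a finger pad.
Only numpy, scipy, OpenCV 4.12 (cv2) and the standard library are available. Lean on these libraries where they do the work, as an engineer would, in place of code of your own. Each camera call takes 0.05 s, during which the arm holds its last target. There are 200 camera calls.

## Task

Stand the turquoise mug upright in the middle of the dispenser's round cork mat and let go of it. Then press the dispenser's plunger all the way down to its stop twice, holding it down a moment and letting it come fully up after each stroke, so that exactly two cocoa balls roll into the mug and the others stay in the dispenser. Leave the mug on the mat and the other things on the counter where they are.

Things in the scene. Friction and masses are not known exactly. Their poses are not given: they have to be found in the camera images.
- mug_center (a point): Centre (half-way up, on the axis) of the turquoise ceramic mug, loose, about 0.2 kg: straight round body 64 mm wide outside, 75 mm tall, walls 4 mm, floor 5 mm, open at the top (its +z). It starts standing on the counter. One loop handle along its +y: bar 10 mm thick, reaching 68 mm from the axis, 12 to 67 mm above the underside.
- mat (a point): Centre of the top face of the dispenser's round cork mat (84 mm wide, top 4 mm above the counter), where the mug belongs. Its axes are the dispenser's, which is fixed and whose yaw varies: z up, +x level from the mat to the plunger. Along +x from here: base plate (90 mm wide, 6 mm high) from 68 mm, plunger housing (44 mm wide, top 200 mm above the mat) from 92 mm.
- lip (a point): Middle of the lower end of the open delivery chute's floor: 38 mm along +x of the mat's frame from the mat's centre, 85 mm above the mat (axes as the mat's). Balls leave it along -x and drop into a mug centred on the mat, which stands 6 mm clear of it and can come straight down beside it. Chute 35 mm wide, walls 8 mm high, rising 12 degrees towards the plunger.
- plunger_top (a point): Centre of the top face of the dispenser's plunger: a round black button 40 mm wide and 16 mm thick on a steel stem, top 248 mm above the counter when up, 113 mm along +x of the mat's frame from the mat's centre. It moves straight down with its stroke.
- plunger (a joint): Stroke of the sprung plunger, m: 0 up, 0.028 at its stop. The spring pushes back with about 3 N at the top, 9 N at the stop, and lifts it when let go. A ball goes down with it and comes free only in the last 3 mm; hold it down about 1 s while the ball rolls out and off the lip. The next ball rolls in within 1 s once the plunger is fully up.
- ball0_center (a point): Centre of a dark brown hard cocoa ball, 22 mm in diameter, 10 g, number 1 of the four that queue in the dispenser (this one is waiting inside the plunger's housing). It is delivered by the first stroke.
- ball1_center (a point): Centre of a dark brown hard cocoa ball, 22 mm in diameter, 10 g, number 2 of the four that queue in the dispenser (this one lies in the sloping open magazine behind the plunger). It is delivered by the second stroke.
- ball2_center (a point): Centre of a dark brown hard cocoa ball, 22 mm in diameter, 10 g, number 3 of the four that queue in the dispenser (this one lies in the sloping open magazine behind the plunger).
- ball3_center (a point): Centre of a dark brown hard cocoa ball, 22 mm in diameter, 10 g, number 4 of the four that queue in the dispenser (this one lies in the sloping open magazine behind the plunger).
- tin: closed round tin of cast aluminium with a small knob on its lid, 74 mm wide and 80 mm tall, loose; origin at the centre of its underside. A bystander.
- prep_bowl: round glass prep bowl, 120 mm wide at the rim and 50 mm tall, empty, loose; origin at the centre of its underside. A bystander.
- grinder: waisted dark wooden pepper grinder, 54 mm wide and 130 mm tall, loose, standing; origin at the centre of its underside. A bystander.
- spoon: spoon lying flat on the counter, loose; origin on the counter under it. A bystander.
- mug: the same mug; origin at the centre of its underside.
Not all that is in view belongs to the job. What is shaped like the mug but purple or red is not meant.

How it is judged:
On the way, in this order (a step that is already met when the one before it is completed fails the run):
1. the mug stands upright on the mat, let go, its axis within 15 mm of the mat's centre (horizontal distance between mug_center and mat below 0.015 m and z of mug_center in the frame of mat below 0.042 m and angle between mug_center's own z axis and vertical below 0.06 rad and contact force between the fingers and mug below 0.1 N), for 0.2 s.
2. first stroke: the plunger is pressed to its stop (value of joint plunger above 0.026 m), for 0.1 s.
3. the first ball is in the mug and the plunger is fully up again (horizontal distance between ball0_center and mug_center below 0.026 m and z of ball0_center in the frame of mug_center between -0.04 and 0.02 m and value of joint plunger below 0.003 m), for 0.1 s.
4. second stroke: the plunger is pressed to its stop (value of joint plunger above 0.026 m), for 0.1 s.
5. the second ball is in the mug and the plunger is fully up again (all of step 3 and horizontal distance between ball1_center and mug_center below 0.026 m and z of ball1_center in the frame of mug_center between -0.04 and 0.02 m), for 0.1 s.
At the end, for the whole second after the job is handed in: The mug stands upright (within 0.06 rad) and at rest on the mat, its axis within 15 mm of the mat's centre; the first two balls lie inside the mug; the other two balls are still in the dispenser; the plunger is fully up (within 3 mm) (all of step 5 and horizontal distance between mug_center and mat below 0.015 m and z of mug_center in the frame of mat below 0.042 m and angle between mug_center's own z axis and vertical below 0.06 rad and z of each of ball2_center, ball3_center in the frame of mat above 0.12 m and x of each of ball2_center, ball3_center in the frame of mat above 0.09 m and linear speed of mug below 0.02 m/s); the robot touches nothing.
It fails at once if a third ball leaves the dispenser (not (z of ball2_center in the frame of mat above 0.12 m) or not (z of ball3_center in the frame of mat above 0.12 m)).
It fails at once if tin, prep bowl, grinder or spoon is pushed more than 40 mm (distance of any of tin, prep_bowl, grinder, spoon from where it was at the start of the episode above 0.04 m).
It also fails if it takes over 64 s, if anything falls off the work surface, if the arm or the gripper's body presses on something with over 40 N, if the wrist force passes 120 N, or if a joint passes its speed limit or range.

## Working session

There is one attempt and no reset: what is moved stays moved. The work goes in short steps, Python scripts to look and compute and a tool call to move; the robot and the scene stay as the last step left them, time stands still between calls to the robot, and variables do not carry over. Pictures are saved under pics/ and viewed, at most 10 in all, crops included, and the job is handed in when it is done.

Besides the shell and the picture viewer there is one more tool, called after "Request:" in YAML: its name, and indented under it one key for each argument. apply_moves: Moves the arm, as the interface text tells. Its arguments: {"type":"object","properties":{"targets":{"type":"array","items":{"type":"array"}}},"required":["targets"]}

```bash
mkdir -p pics; python3 - <<'E'
from station import robot
import cv2,json
for n in("scene","top"):
    im=robot.camera(n);cv2.imwrite(f"pics/{n}0.png",im)
    m=robot.camera_model(n);print(n,{k:m[k] for k in m})
s=robot.read_state();print(s["time_s"],s["ee_pos"],s["eef_rot"],s["finger_gap"],s["force"])
E
```

```text
scene {'mtx': array([[387.24620749,   0.        , 319.98003929],
       [  0.        , 387.24620749, 199.81938529],
       [  0.        ,   0.        ,   1.        ]]), 'R': array([[ 0.01138173,  0.99990476,  0.00780525],
       [ 0.77297109, -0.00384623, -0.63442959],
       [-0.63433915,  0.01325414, -0.77294125]]), 't': array([-0.07565113, -0.3231715 ,  1.37878032])}
top {'mtx': array([[473.6600359 ,   0.        , 323.9793925 ],
       [  0.        , 473.6600359 , 208.60651834],
       [  0.        ,   0.        ,   1.        ]]), 'R': array([[ 0.00378056, -0.99997714, -0.00560653],
       [-0.99371955, -0.00312977, -0.1118555 ],
       [ 0.1118354 ,  0.00599419, -0.99370867]]), 't': array([0.04618009, 0.56325114, 1.55134932])}
0.1 [0.16867988 0.62715941 0.23048324] [-1.10108949e-04  1.31002503e-01  9.91381683e-01 -8.30800494e-04] 0.08563396719427759 [-0.33870106  0.3780321  -0.06299383]
```

View pics/scene0.png

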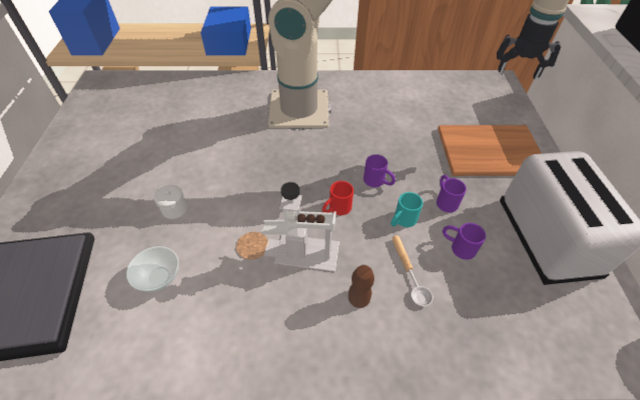

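View pics/top0.png

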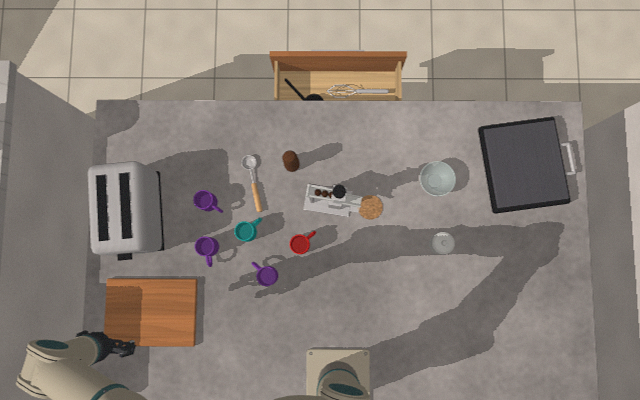

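Candidates for the mug: turquoise, scene (408,210) / top (246,231). Purple at top (205,200), (207,246) and (266,275), and red at (301,243), are excluded by colour. I'll confirm in an enlarged crop while measuring.

```bash
cat > h.py <<'E'
from station import robot
import cv2,numpy as np
from scipy.optimize import least_squares
def ray(n,px,z):
    m=robot.camera_model(n);R,t=np.array(m["R"]),np.array(m["t"]);px=np.atleast_2d(px).astype(float)
    d=np.c_[px,np.ones(len(px))]@np.linalg.inv(m["mtx"]).T@R; C=-R.T@t
    return (C+d*((z-C[2])/d[:,2])[:,None])[:,:2]
def proj(n,X):
    m=robot.camera_model(n);p=np.array(m["mtx"])@(np.array(m["R"])@np.array(X)+m["t"]);return p[:2]/p[2]
def mask(im,lo,hi,box):
    k=cv2.inRange(cv2.cvtColor(im,cv2.COLOR_BGR2HSV),lo,hi);o=np.zeros_like(k);x0,y0,x1,y1=box
    o[y0:y1,x0:x1]=k[y0:y1,x0:x1];return o
def cen(k):
    v,u=np.nonzero(k);return np.array([u.mean(),v.mean()])
def circ(p,r):
    f=lambda c:np.hypot(*(p-c).T)-r
    s=least_squares(f,p.mean(0),loss="soft_l1",f_scale=.001);return s.x,np.abs(s.fun).mean()
E
python3 - <<'E'
from h import *
I={n:cv2.imread(f"pics/{n}0.png") for n in("scene","top")}
T=((80,80,40),(97,255,255))
for n,b in(("scene",(370,170,440,240)),("top",(220,205,275,255))):
    k=mask(I[n],*T,b);o=cv2.morphologyEx(k,cv2.MORPH_OPEN,cv2.getStructuringElement(2,(11,11)))
    h=cv2.bitwise_and(k,cv2.bitwise_not(cv2.dilate(o,np.ones((3,3)))))
    print(n,"mug",cen(o),ray(n,cen(o),.0375),"handle",cen(h),ray(n,cen(h),.04),(h>0).sum())
for n,b in(("scene",(225,225,275,265)),("top",(350,185,395,225))):
    k=mask(I[n],(5,70,60),(22,255,255),b)
    c=max(cv2.findContours(k,0,cv2.CHAIN_APPROX_NONE)[0],key=cv2.contourArea)
    p=ray(n,cv2.convexHull(c)[:,0],.004);print(n,"mat",circ(p,.042),cv2.boundingRect(c))
for n,b in(("scene",(275,178,305,202)),("top",(328,180,350,203))):
    k=mask(I[n],(0,0,0),(180,255,60),b)
    k=cv2.morphologyEx(k,cv2.MORPH_OPEN,np.ones((5,5)))
    print(n,"plunger",cen(k),(k>0).sum(),ray(n,cen(k),.244))
a=cv2.resize(I["scene"][165:275,220:440],None,fx=3.4,fy=3.4,interpolation=cv2.INTER_CUBIC)
cv2.imwrite("pics/c1.png",a)
b=cv2.resize(I["top"][140:270,200:400],None,fx=4,fy=4,interpolation=cv2.INTER_CUBIC);cv2.imwrite("pics/c2.png",b)
E
```

```text
scene mug [407.868 209.124] [[0.48296122 0.30763004]] handle [392.4375 223.0625] [[0.53098445 0.25913767]] 16
top mug [244.95       230.96388889] [[0.48702021 0.3098382 ]] handle [257.43243243 220.72972973] [[0.52098638 0.26871648]] 37
scene mat (array([ 0.57311219, -0.10798905]), np.float64(0.00048174577612573356)) (236, 232, 32, 28)
top mat (array([ 0.57290707, -0.1080594 ]), np.float64(0.0007176678013182651)) (359, 195, 24, 25)
scene plunger [290.01310044 190.53275109] 229 [[0.59312329 0.00400553]]
top plunger [338.68217054 191.03100775] 129 [[0.59067368 0.00436516]]
```

View pics/c1.png

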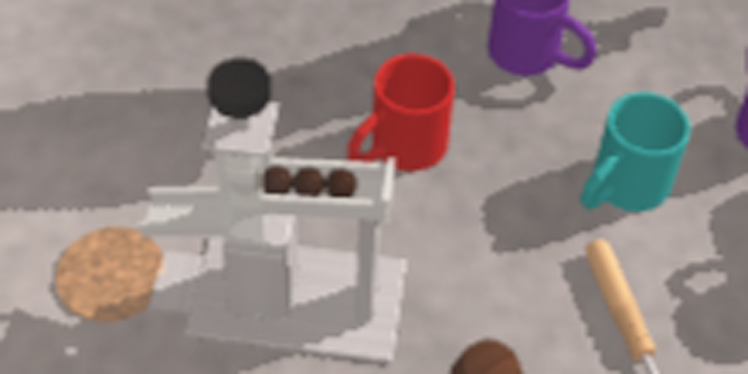

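View pics/c2.png

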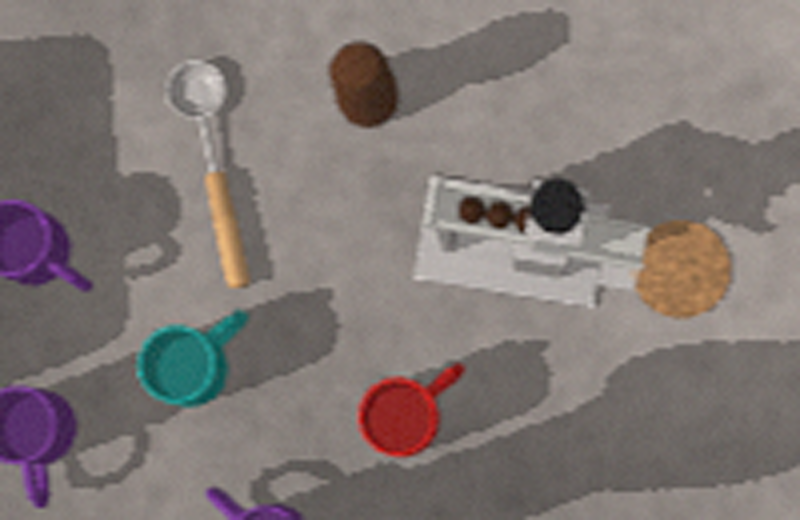

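Scene and top both show one turquoise mug; its handle points down-left in the scene view (about −49° in the world), and it fits the description. The mug is at (0.485, 0.309) and the mat at (0.573, −0.108). The plunger is at (0.592, 0.004), so the mat's +x yaw is 80.4° and the distance of 114 mm checks out. Next I move above the mug, closing axis across the handle.

Request:
apply_moves:
  targets:
    - [[0,0,-0.066],[0.7,-0.7,0],85]
    - [[0,0,-0.066],[0.7,-0.7,0],85]
    - [[0,0,-0.066],[0.7,-0.7,0],85]
    - [[0,0,-0.066],[0.7,-0.7,0],85]
    - [[0,0,-0.066],[0.7,-0.7,0],85]
    - [[0,0,-0.066],[0.7,-0.7,0],85]
    - [[0,0,-0.066],[0.7,-0.7,0],85]
    - [[0,0,-0.066],[0.7,-0.7,0],85]
    - [[0,0,-0.066],[0.7,-0.7,0],85]
    - [[0,0,0],[0.03,-0.06,0],85]
    - [[0,0,0],[0,0,0],85]
    - [[0,0,0],[0,0,0],85]

```text
time_s: 1.6
ee_pos: [0.484, 0.3113, 0.2311]
eef_rot: [-0.001, 0.414, 0.91, 0.0]
force: [0.5, -0.2, -0.5]
finger_gap: 0.0853
grip_force: 0.0
```

Request:
apply_moves:
  targets:
    - [[0,0,0],[0.02,-0.05,-0.5],85]
    - [[0,0,0],[0,0,-0.6],85]
    - [[0,0,0],[0,0,-0.6],85]
    - [[0,0,0],[0,0,-0.6],85]
    - [[0,0,0],[0,0,-0.5],85]
    - [[0,0,0],[0,0,-0.4],85]
    - [[0,0,0],[0,0,-0.4],85]
    - [[0,0,0],[0,0,-0.38],85]
    - [[0,0,0],[0,0,0],85]
    - [[0,0,0],[0,0,0],85]

```text
time_s: 2.85
ee_pos: [0.4865, 0.3077, 0.0327]
eef_rot: [0.0, 0.415, 0.91, 0.0]
force: [0.3, 0.1, 0.9]
finger_gap: 0.085
grip_force: 0.0
```

Request:
apply_moves:
  targets:
    - [[0,0,0],[0,0,0],70]
    - [[0,0,0],[0,0,0],66]
    - [[0,0,0],[0,0,0],62]
    - [[0,0,0],[0,0,0],55]
    - [[0,0,0],[0,0,0],50]
    - [[0,0,0],[0,0,0],50]
    - [[0,0,0],[0,0,0],50]
    - [[0,0,0],[0,0,0],50]

```text
time_s: 3.85
ee_pos: [0.4866, 0.3073, 0.0331]
eef_rot: [0.0, 0.415, 0.91, 0.0]
force: [-0.4, -0.6, 5.0]
finger_gap: 0.0619
grip_force: 65.8
```

Request:
apply_moves:
  targets:
    - [[0,0,0],[0,0,0.2],50]
    - [[0,0,0],[0,0,0.4],50]
    - [[0,0,0],[0,0,0.5],50]
    - [[0,0,0],[0,0,0.5],50]
    - [[0,0,0],[0,0,0.5],50]
    - [[0,0,0],[0,0,0.5],50]
    - [[0,0,0],[0,0,0.4],50]
    - [[0,0,0],[0,0,0],50]

```text
time_s: 4.85
ee_pos: [0.4872, 0.3077, 0.184]
eef_rot: [0.001, 0.415, 0.91, 0.002]
force: [0.3, -0.1, -2.1]
finger_gap: 0.0616
grip_force: 65.6
```

```bash
python3 - <<'E'
from h import *
s=robot.camera("scene");s2=robot.camera("top")
cv2.imwrite("pics/l.png",np.hstack([cv2.resize(s[60:260,330:530],(600,600))[:, :400+0],cv2.resize(s2[130:280,190:290],(400,600))]))
E
```

```text
(no output)
```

View pics/l.png

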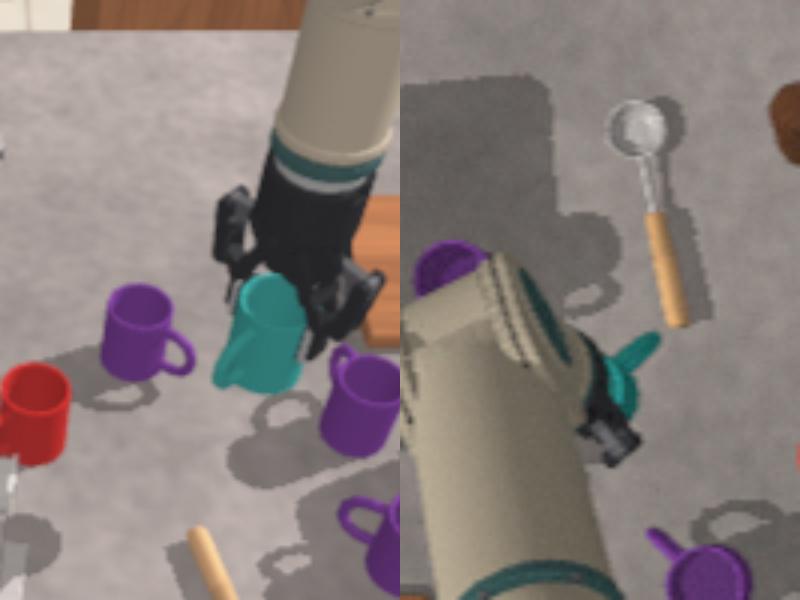

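The mug is held upright with its handle forward. I carry it around the near side of the dispenser and turn it so the handle faces the mat's −x.

Request:
apply_moves:
  targets:
    - [[0,0,-0.04],[-0.06,-0.4,0],50]
    - [[0,0,-0.074],[-0.06,-0.7,0],50]
    - [[0,0,-0.074],[-0.06,-0.7,0],50]
    - [[0,0,-0.074],[-0.06,-0.7,0],50]
    - [[0,0,-0.074],[-0.06,-0.7,0],50]
    - [[0,0,-0.074],[-0.06,-0.7,0],50]
    - [[0,0,-0.074],[-0.06,-0.7,0],50]
    - [[0,0,-0.074],[-0.06,-0.7,0],50]
    - [[0,0,-0.074],[-0.06,-0.7,0],50]
    - [[0,0,-0.074],[-0.06,-0.7,0],50]
    - [[0,0,-0.074],[-0.06,-0.7,0],50]
    - [[0,0,-0.074],[-0.06,-0.7,0],50]
    - [[0,0,-0.03],[0,-0.4,0],50]
    - [[0,0,0],[0,0,0],50]
    - [[0,0,0],[0,0,0],50]

```text
time_s: 6.82
ee_pos: [0.4494, -0.1172, 0.1819]
eef_rot: [-0.001, 0.765, 0.644, -0.0]
force: [-0.2, -0.3, -1.9]
finger_gap: 0.0614
grip_force: 65.5
```

Request:
apply_moves:
  targets:
    - [[0,0,0],[0.4,0,0],50]
    - [[0,0,0],[0.6,0,0],50]
    - [[0,0,0],[0.6,0.04,0],50]
    - [[0,0,0],[0.5,0.04,0],50]
    - [[0,0,0],[0.35,0,0],50]
    - [[0,0,0],[0,0,-0.3],50]
    - [[0,0,0],[0,0,-0.4],50]
    - [[0,0,0],[0,0,0],50]
    - [[0,0,0],[0,0,0],50]

```text
time_s: 7.95
ee_pos: [0.5723, -0.1136, 0.1473]
eef_rot: [-0.0, 0.765, 0.645, -0.0]
force: [0.4, 0.3, -1.8]
finger_gap: 0.0614
grip_force: 65.8
```

```bash
python3 - <<'E'
from h import *
st=robot.read_state();print(st["ee_pos"])
s=robot.camera("scene");t=robot.camera("top")
z=st["ee_pos"][2]-.0331
k=mask(s,(80,80,40),(97,255,255),(200,150,300,300));print(cen(k),cv2.boundingRect(k))
c=proj("scene",[.573,-.108,.004]);print("mat px",c)
for dx,dy in((0,0),(0,.032),(0,-.032)):print(proj("scene",[st["ee_pos"][0]+dx,st["ee_pos"][1]+dy,z+.0375]))
cv2.imwrite("pics/m.png",cv2.resize(s[140:290,190:340],(600,600),interpolation=2))
E
```

```text
[ 0.57225128 -0.11360795  0.14730873]
[244.2169059  210.75279107] (214, 189, 44, 41)
mat px [252.13484965 244.88094583]
[241.60319817 209.90002897]
[255.44702615 209.8421556 ]
[227.74627248 209.95795709]
```

View pics/m.png

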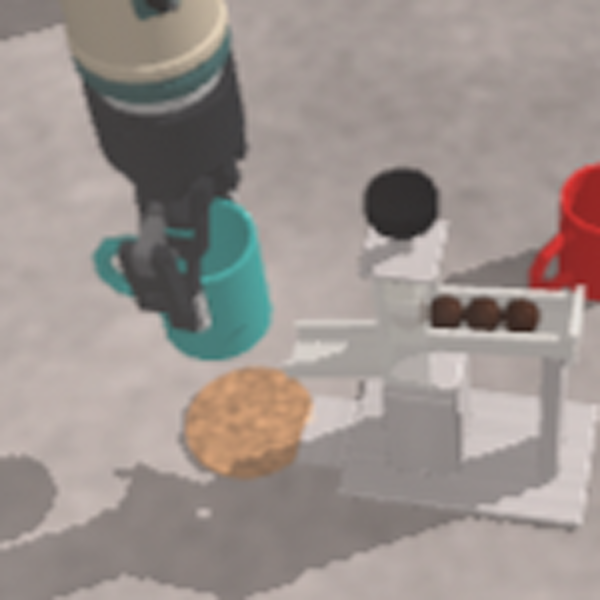

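The mug's edges (scene cols 231–257) put its axis about 6 mm to +y of the TCP, i.e. right over the mat centre. I shift 3 mm away from the lip and lower.

Request:
apply_moves:
  targets:
    - [[0,0,0],[0,-0.06,-0.2],50]
    - [[0,0,0],[0,0,-0.35],50]
    - [[0,0,0],[0,0,-0.35],50]
    - [[0,0,0],[0,0,-0.35],50]
    - [[0,0,0],[0,0,-0.3],50]
    - [[0,0,0],[0,0,-0.25],50]
    - [[0,0,0],[0,0,-0.15],50]
    - [[0,0,0],[0,0,-0.1],50]
    - [[0,0,0],[0,0,-0.06],50]
    - [[0,0,0],[0,0,0],50]
    - [[0,0,0],[0,0,0],50]

```text
time_s: 9.43
ee_pos: [0.5731, -0.1168, 0.0422]
eef_rot: [0.0, 0.765, 0.645, 0.0]
force: [-0.2, 0.0, -1.5]
finger_gap: 0.0618
grip_force: 65.8
```

Request:
apply_moves:
  targets:
    - [[0,0,0],[0,0,-0.04],50]
    - [[0,0,0],[0,0,-0.04],50]
    - [[0,0,0],[0,0,-0.03],50]
    - [[0,0,0],[0,0,0],50]
    - [[0,0,0],[0,0,0],50]

```text
time_s: 10.05
ee_pos: [0.5728, -0.1167, 0.0371]
eef_rot: [-0.0, 0.765, 0.645, 0.0]
force: [-2.5, 1.6, 6.3]
finger_gap: 0.0616
grip_force: 66.5
```

Contact felt. I release and rise 0.22 m.

Request:
apply_moves:
  targets:
    - [[0,0,0],[0,0,0],66]
    - [[0,0,0],[0,0,0],72]
    - [[0,0,0],[0,0,0],80]
    - [[0,0,0],[0,0,0],83]
    - [[0,0,0],[0,0,0],83]
    - [[0,0,0],[0,0,0],83]
    - [[0,0,0],[0,0,0.2],83]
    - [[0,0,0],[0,0,0.4],83]
    - [[0,0,0],[0,0,0.6],83]
    - [[0,0,0],[0,0,0.8],83]
    - [[0,0,0],[0,0,0.8],83]
    - [[0,0,0],[0,0,0.8],60]
    - [[0,0,0],[0,0,0.7],30]
    - [[0,0,0],[0,0,0.6],0]
    - [[0,0,0],[0,0,0],0]
    - [[0,0,0],[0,0,0],0]

```text
time_s: 12.05
ee_pos: [0.5722, -0.1165, 0.281]
eef_rot: [-0.0, 0.765, 0.645, -0.0]
force: [0.3, 0.6, -0.5]
finger_gap: 0.0001
grip_force: 0.0
```

```bash
python3 - <<'E'
from h import *
st=robot.read_state();print(st["ee_pos"],st["finger_gap"])
s=robot.camera("scene");t=robot.camera("top")
k=mask(s,(80,80,40),(97,255,255),(200,150,300,300))
o=cv2.morphologyEx(k,cv2.MORPH_OPEN,cv2.getStructuringElement(2,(11,11)));print(ray("scene",cen(o),.0415),cv2.boundingRect(o))
cv2.imwrite("pics/r.png",np.hstack([cv2.resize(s[150:300,190:340],(400,400),interpolation=2),cv2.resize(t[130:250,290:410],(400,400),interpolation=2)]))
E
```

```text
[ 0.57224329 -0.11649524  0.280958  ] 0.00013593919720972258
[[ 0.57027731 -0.11700477]] (233, 218, 28, 37)
```

View pics/r.png

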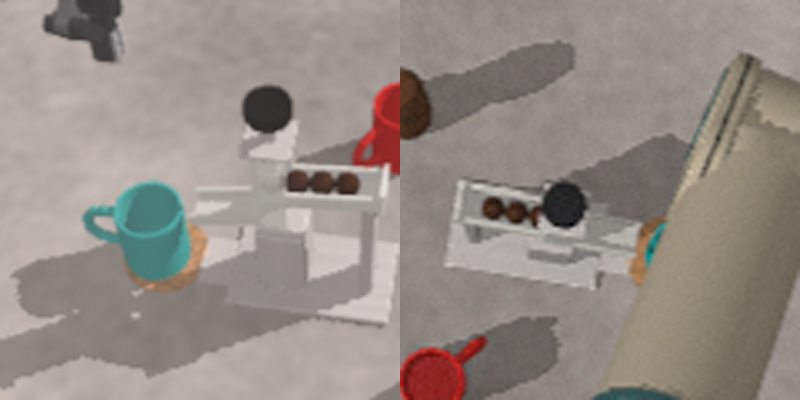

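The mug stands on the mat, released, but seems a few mm off along the mat's −x. I move off to the plunger hover and measure it without occlusion.

Request:
apply_moves:
  targets:
    - [[0,0,0],[0.1,0.5,0],0]
    - [[0,0,0],[0.1,0.7,0],0]
    - [[0,0,0],[0.1,0.7,0],0]
    - [[0,0,0],[0.1,0.5,0],0]
    - [[0,0,0],[0,0,0],0]
    - [[0,0,0],[0,0,0],0]

```text
time_s: 12.9
ee_pos: [0.5923, 0.0018, 0.2807]
eef_rot: [0.0, 0.765, 0.644, -0.001]
force: [-0.8, -0.2, 0.7]
finger_gap: -0.0002
grip_force: 0.0
```

```bash
python3 - <<'E'
from h import *
print(robot.read_state()["ee_pos"])
I={"scene":robot.camera("scene"),"top":robot.camera("top")}
for n,b in(("scene",(200,150,300,300)),("top",(340,170,410,240))):
    k=mask(I[n],(80,80,40),(97,255,255),b);o=cv2.morphologyEx(k,cv2.MORPH_OPEN,cv2.getStructuringElement(2,(11,11)))
    print(n,cen(o),ray(n,cen(o),.0415),cv2.boundingRect(o),(o>0).sum())
    m=cv2.bitwise_and(mask(I[n],(5,70,60),(22,255,255),b),255)
    print("mat px",[proj(n,[.573,-.108,.004])], "body axis expected",proj(n,[.573,-.108,.0415]))
cv2.imwrite("pics/q.png",np.hstack([cv2.resize(I["scene"][200:270,215:285],(400,400),interpolation=2),cv2.resize(I["top"][170:240,335:405],(400,400),interpolation=2)]))
E
```

```text
[0.59228979 0.00175017 0.28074053]
scene [246.81472081 235.93527919] [[ 0.57022692 -0.11698192]] (233, 218, 28, 37) 788
mat px [array([252.13484965, 244.88094583])] body axis expected [250.24732085 236.82744138]
top [373.81764706 205.27941176] [[ 0.57363249 -0.11745563]] (364, 195, 21, 21) 340
mat px [array([369.94588137, 206.76588529])] body axis expected [370.97115515 205.45966563]
```

View pics/q.png

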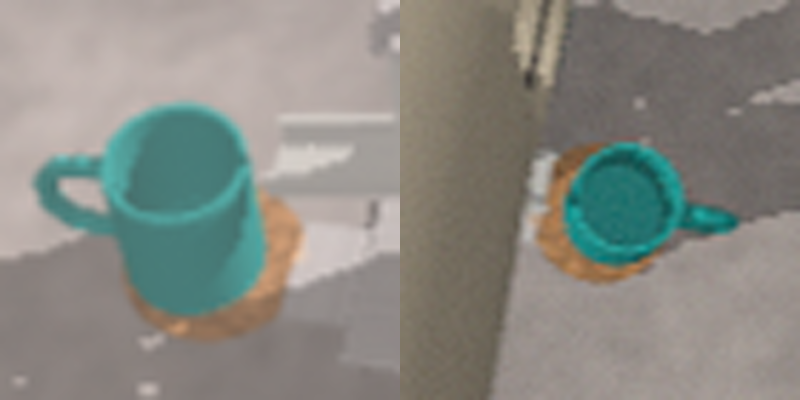

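Both views put the mug axis at (0.572, −0.117), 9 mm off along −x. That is within tolerance but marginal for catching the balls. I regrasp and shift it about 7 mm.

Request:
apply_moves:
  targets:
    - [[0,0,0],[-0.1,-0.5,0],85]
    - [[0,0,0],[-0.1,-0.7,0],85]
    - [[0,0,0],[-0.1,-0.7,0],85]
    - [[0,0,0],[-0.09,-0.48,0],85]
    - [[0,0,0],[0,0,0],85]
    - [[0,0,0],[0,0,-0.5],85]
    - [[0,0,0],[0,0,-0.7],85]
    - [[0,0,0],[0,0,-0.7],85]
    - [[0,0,0],[0,0,-0.7],85]
    - [[0,0,0],[0,0,-0.7],85]
    - [[0,0,0],[0,0,-0.6],85]
    - [[0,0,0],[0,0,-0.5],85]
    - [[0,0,0],[0,0,-0.4],85]
    - [[0,0,0],[0,0,0],85]
    - [[0,0,0],[0,0,0],85]

```text
time_s: 14.88
ee_pos: [0.574, -0.1156, 0.042]
eef_rot: [0.0, 0.765, 0.645, 0.0]
force: [0.8, -0.1, 0.3]
finger_gap: 0.0851
grip_force: 0.0
```

Request:
apply_moves:
  targets:
    - [[0,0,0],[0,0,0],70]
    - [[0,0,0],[0,0,0],66]
    - [[0,0,0],[0,0,0],62]
    - [[0,0,0],[0,0,0],55]
    - [[0,0,0],[0,0,0],50]
    - [[0,0,0],[0,0,0],50]
    - [[0,0,0],[0,0,0],50]
    - [[0,0,0],[0,0,0.06],50]
    - [[0,0,0],[0,0.07,0],50]
    - [[0,0,0],[0.02,0.07,0],50]
    - [[0,0,0],[0,0,0],50]
    - [[0,0,0],[0,0,-0.03],50]
    - [[0,0,0],[0,0,-0.03],50]
    - [[0,0,0],[0,0,-0.01],50]
    - [[0,0,0],[0,0,0],50]

```text
time_s: 16.75
ee_pos: [0.5743, -0.1089, 0.0422]
eef_rot: [-0.0, 0.765, 0.644, 0.0]
force: [-2.3, 1.2, 10.3]
finger_gap: 0.0614
grip_force: 66.7
```

Contact again; I release, rise and go to the plunger hover.

Request:
apply_moves:
  targets:
    - [[0,0,0],[0,0,0],66]
    - [[0,0,0],[0,0,0],72]
    - [[0,0,0],[0,0,0],80]
    - [[0,0,0],[0,0,0],83]
    - [[0,0,0],[0,0,0],83]
    - [[0,0,0],[0,0,0],83]
    - [[0,0,0],[0,0,0.2],83]
    - [[0,0,0],[0,0,0.4],83]
    - [[0,0,0],[0,0,0.6],83]
    - [[0,0,0],[0,0,0.8],83]
    - [[0,0,0],[0,0,0.8],83]
    - [[0,0,0],[0,0,0.8],60]
    - [[0,0,0],[0,0,0.7],30]
    - [[0,0,0],[0,0,0.5],0]
    - [[0,0,0],[0.1,0.5,0],0]
    - [[0,0,0],[0.1,0.6,0],0]
    - [[0,0,0],[0.1,0.7,0],0]
    - [[0,0,0],[0.06,0.46,0],0]
    - [[0,0,0],[0,0,0],0]
    - [[0,0,0],[0,0,0],0]

```text
time_s: 19.25
ee_pos: [0.592, 0.0025, 0.2813]
eef_rot: [0.001, 0.765, 0.644, -0.0]
force: [-0.8, -0.5, 0.9]
finger_gap: 0.0002
grip_force: 0.0
```

```bash
python3 - <<'E'
from h import *
print(robot.read_state()["ee_pos"])
I={"scene":robot.camera("scene"),"top":robot.camera("top")}
for n,b in(("scene",(200,150,300,300)),("top",(340,170,410,240))):
    k=mask(I[n],(80,80,40),(97,255,255),b);o=cv2.morphologyEx(k,cv2.MORPH_OPEN,cv2.getStructuringElement(2,(11,11)))
    print(n,cen(o),ray(n,cen(o),.0415),cv2.boundingRect(o),(o>0).sum())
E
```

```text
[0.59203487 0.00254109 0.28127192]
scene [249.20592021 236.4041184 ] [[ 0.57169446 -0.11077034]] (236, 219, 27, 36) 777
top [371.50304878 204.91158537] [[ 0.57483942 -0.10977966]] (362, 195, 20, 21) 328
```

The mug is now about 2–3 mm from the mat's centre. First stroke.

Request:
apply_moves:
  targets:
    - [[0,0,0],[0,0.03,-0.3],0]
    - [[0,0,0],[0,0,-0.3],0]
    - [[0,0,0],[0,0,-0.2],0]
    - [[0,0,0],[0,0,-0.2],0]
    - [[0,0,0],[0,0,-0.15],0]
    - [[0,0,0],[0,0,-0.13],0]
    - [[0,0,0],[0,0,0],0]
    - [[0,0,0],[0,0,0],0]

```text
time_s: 20.35
ee_pos: [0.592, 0.0054, 0.2199]
eef_rot: [-0.0, 0.765, 0.644, 0.001]
force: [-7.4, 0.5, 24.4]
finger_gap: 0.0004
grip_force: 12.6
```

The 24 N exceeds the spring's 9 N, so it is at the stop. I hold, then lift and wait.

Request:
apply_moves:
  targets:
    - [[0,0,0],[0,0,0],0]
    - [[0,0,0],[0,0,0],0]
    - [[0,0,0],[0,0,0],0]
    - [[0,0,0],[0,0,0],0]
    - [[0,0,0],[0,0,0],0]
    - [[0,0,0],[0,0,0],0]
    - [[0,0,0],[0,0,0],0]
    - [[0,0,0],[0,0,0],0]
    - [[0,0,0],[0,0,0],0]
    - [[0,0,0],[0,0,0],0]
    - [[0,0,0],[0,0,0],0]
    - [[0,0,0],[0,0,0],0]
    - [[0,0,0],[0,0,0.3],0]
    - [[0,0,0],[0,0,0.4],0]
    - [[0,0,0],[0,0,0.4],0]
    - [[0,0,0],[0,0,0.15],0]
    - [[0,0,0],[0,0,0],0]
    - [[0,0,0],[0,0,0],0]
    - [[0,0,0],[0,0,0],0]
    - [[0,0,0],[0,0,0],0]

```text
time_s: 22.85
ee_pos: [0.5921, 0.0057, 0.2788]
eef_rot: [-0.0, 0.765, 0.645, -0.0]
force: [0.5, -0.0, 0.2]
finger_gap: -0.0001
grip_force: 0.0
```

```bash
python3 - <<'E'
from h import *
a=robot.camera("scene");t=robot.camera("top")
cv2.imwrite("pics/s1.png",np.hstack([cv2.resize(a[165:270,215:320],(400,400),interpolation=2),cv2.resize(t[160:240,325:405],(400,400),interpolation=2)]))
E
```

```text
(no output)
```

View pics/s1.png

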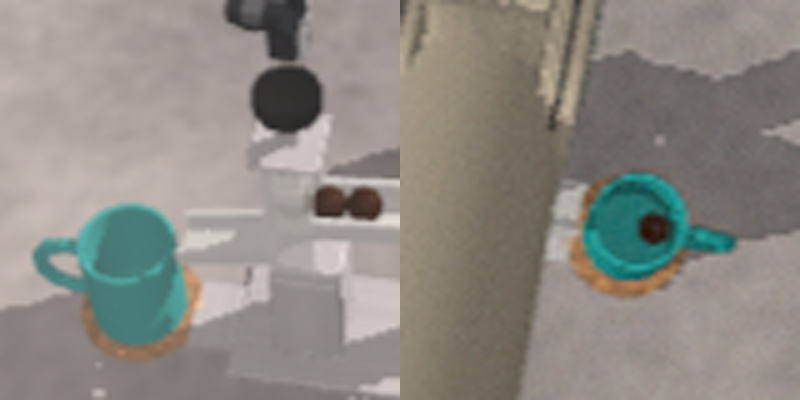

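One ball is in the mug, the plunger is up, and two balls remain visible in the magazine (the next has rolled in). Second stroke.

Request:
apply_moves:
  targets:
    - [[0,0,0],[0,0,0],0]
    - [[0,0,0],[0,0,0],0]
    - [[0,0,0],[0,0,0],0]
    - [[0,0,0],[0,0,0],0]
    - [[0,0,0],[0,0,-0.3],0]
    - [[0,0,0],[0,0,-0.27],0]
    - [[0,0,0],[0,0,-0.2],0]
    - [[0,0,0],[0,0,-0.2],0]
    - [[0,0,0],[0,0,-0.15],0]
    - [[0,0,0],[0,0,-0.13],0]
    - [[0,0,0],[0,0,0],0]
    - [[0,0,0],[0,0,0],0]

```text
time_s: 24.45
ee_pos: [0.5921, 0.0058, 0.2199]
eef_rot: [-0.0, 0.765, 0.644, 0.001]
force: [-7.9, 1.2, 25.8]
finger_gap: 0.0001
grip_force: 12.6
```

Request:
apply_moves:
  targets:
    - [[0,0,0],[0,0,0],0]
    - [[0,0,0],[0,0,0],0]
    - [[0,0,0],[0,0,0],0]
    - [[0,0,0],[0,0,0],0]
    - [[0,0,0],[0,0,0],0]
    - [[0,0,0],[0,0,0],0]
    - [[0,0,0],[0,0,0],0]
    - [[0,0,0],[0,0,0],0]
    - [[0,0,0],[0,0,0],0]
    - [[0,0,0],[0,0,0],0]
    - [[0,0,0],[0,0,0],0]
    - [[0,0,0],[0,0,0],0]
    - [[0,0,0],[0,0,0.3],0]
    - [[0,0,0],[0,0,0.4],0]
    - [[0,0,0],[0,0,0.4],0]
    - [[0,0,0],[0,0,0.4],0]
    - [[0,0,0],[0,0,0.4],0]
    - [[0,0,0],[0,0,0],0]
    - [[0,0,0],[0,0,0],0]
    - [[0,0,0],[0,0,0],0]

```text
time_s: 26.95
ee_pos: [0.5918, 0.0058, 0.3106]
eef_rot: [-0.001, 0.765, 0.645, -0.001]
force: [0.1, 0.2, -0.3]
finger_gap: -0.0
grip_force: 0.0
```

```bash
python3 - <<'E'
from h import *
a=robot.camera("scene");t=robot.camera("top")
cv2.imwrite("pics/s2.png",np.hstack([cv2.resize(a[165:270,215:320],(400,400),interpolation=2),cv2.resize(t[160:240,325:405],(400,400),interpolation=2)]))
E
```

```text
(no output)
```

View pics/s2.png

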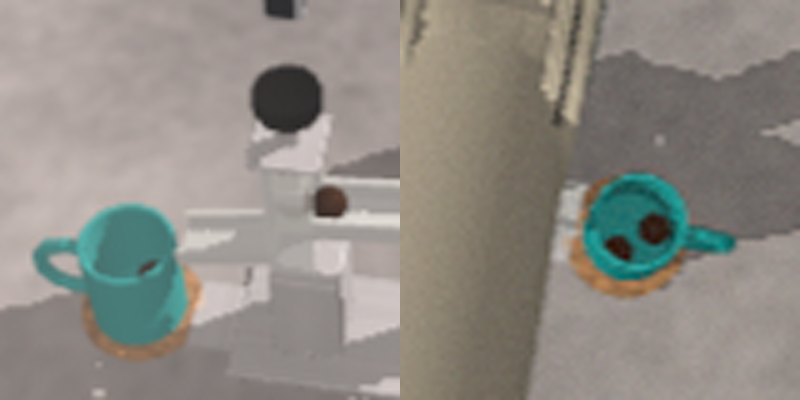

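Two balls are in the mug, the plunger is up, one ball shows in the magazine (the other is in the housing), and the robot is clear. I hand in the job.

```bash
python3 -c "
from station import robot
print(robot.close_job())"
```

```text
the job is handed in; nothing more can be done
None
```

The mug stands upright about 2–3 mm from the mat's centre with exactly two cocoa balls in it, the plunger is up, and the job is handed in at about 27 s; the hand-in returned no verdict.

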